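Raise the pan's handle and present the bearing ball to the feed funnel

TASK

Swing the dished steel pan's folded carry handle up until it clicks into its upright catch while the pan stays standing on its mat, then take the pan by the handle and lift it level, about 10 cm clear of the mat. Over the mat, turn it about a quarter turn so that its pouring lip points straight at the feed funnel, with the loose bearing ball staying in the middle of the pan all the time and nothing else on the bench disturbed. Finish holding it there, still and level in the gripper: do not put it down or let go.

Things in the scene. Friction and masses are not known exactly. Their poses are not given: they have to be found in the camera images.
- dish: Round dished steel pan, 0.6 kg, 160 mm across, 34 mm high, flat foot 124 mm across. Origin: centre of the underside; z up; x points to the pouring lip, a small U-shaped spout on the rim. The bail handle is hinged at its +y and -y sides and lies folded over its -x side. Inside: a flat spot 32 mm across, 7 mm up, then a shallow cone (0.3 rad) to a short wall.
- dish_lip (a point): Outer end of the pouring lip, 108 mm from the pan's axis along its +x, 37 mm above its underside.
- bail (a joint): Angle of the U-shaped bail handle: 0 = level, out over the pan's -x side; 1.571 = upright on its stop, bar over the pan's middle. The hinge line runs along the pan's y, 34 mm above its underside, through its axis. Light friction (under 1 N at the bar) holds it. From 1.18 a sprung ball catch pushes back (about 2 N at the bar); past 1.42 it drives the bail on to the stop and holds it.
- bail_grip (a point): Middle of the bail's cross bar, on its axis, 120 mm from the hinge line: black round sleeve 14 mm in diameter, 110 mm long, parallel to the pan's y. The legs are 8 mm rods 100 mm either side of it.
- ball_center (a point): Centre of the loose steel bearing ball, 25 mm in diameter, 64 g, which lies in the flat middle of the pan.
- mat: Black rubber mat fixed to the bench, 230 x 230 x 4 mm, on which the pan stands. Origin: centre of its underside, z up.
- feed_mouth (a point): Centre of the mouth of the feed funnel: a steel funnel 80 mm wide on a short post on a grey 100 x 100 mm base, fixed to the bench, mouth 80 mm above the bench. It stands about 0.3 m to the left or the right of the mat; on the other side is a dial gauge on the same base.
- gauge: Dial gauge on a post, 120 mm high, on a grey 100 x 100 mm base fixed to the bench. Origin: centre of the underside. Bystander.
- screwdriver: Screwdriver, 170 mm, lying. Bystander.
- wrench: Open wrench, 150 mm, lying. Bystander.
- race: Steel bearing race, ring 60 mm across, 16 mm high. Origin: centre of underside. Bystander.
- carton: Small cardboard carton, 90 x 65 x 40 mm. Origin: centre of underside. Bystander.
- jar: Closed jar, 54 mm across, 70 mm high. Origin: centre of underside. Bystander.

How it is judged:
By the outcome, as a careful person would: the job done as asked, in the order asked, and still so for the second after the job is handed in, while the arm keeps its last pose, push and grip.
It also fails if it takes over 54 s, if anything falls off the work surface, if the arm or the gripper's body presses on something with over 40 N, if the wrist force passes 120 N, or if a joint passes its speed limit or range.

ROBOT

A 6-joint arm with a two-finger parallel gripper is mounted at the origin on the work surface. World frame = base frame: x ahead of the robot, y to its left, z up, the work surface at z = 0. Lengths are in m, angles in degrees, forces in N, time in s.
With the tool pointing down it reaches from about 0.4 to 0.825 m from the base axis. Payload 7 kg.
Tool frame: the origin (TCP) lies between the finger pads; the fingertips stand 17 mm ahead of it and the grasp point (between the pads) lies 2 mm behind it; x points along the fingers, y is the direction in which the jaws open and shut, and the axes are right-handed (so a half turn about x gives the same grasp; the last joint's range is limited). The gripper opens to 88 mm and grips with 3 to 60 N. Pads are 19 mm wide; open, the fingers measure 130 mm over their backs; the gripper's body (78 mm by 193 mm) begins 47 mm behind the grasp point.
Start: joints at [-53.738, 20.546, 0.682, 0, -70.136, -16.507], TCP at [0.228, -0.635, 0.222] pointing down, gripper open.
Joint ranges: [-176.03, 176.03], [-82.01, 121.73], [-58.28, 71.71], [-173.87, 95.51], [-174.79, -0.11], [-173.66, 173.66]. Speed limits (degrees/s): [136.94, 136.94, 172.46, 180, 180, 180].

INTERFACE

Orientations are given as [roll, pitch, yaw] about the fixed x, y, z axes, in that order (R = Rz(yaw) Ry(pitch) Rx(roll)).
In Python, from plant import r gives the robot as it stands.
- The arm moves only by the shell command python3 -m jog 'ROWS' [FORCE]. ROWS is a JSON object of lists of equal length, an entry for each row: "fingers": the opening, from 0 (shut) to 1 (fully open); "dp": the shift along the tool's x, y, z in mm, a list of three; "twist": the turn about the tool's x in degrees. In form: {"fingers": [fingers, ...], "dp": [[dx, dy, dz], ...], "twist": [twist, ...]}. A call has exactly 5 rows; each row is the pose to reach, as a shift and turn from the pose measured when the call began, along the tool's axes at that moment; what a row does not reach only later rows make up. A row lasts 1/10 s, in which the tool goes at most 50 mm and 8.59 degrees, less where a joint would pass 70% of its speed; a pose out of reach is approached as far as the arm can. A call with a gripper value outside its range is refused whole. The fingers move at their own pace and stop on an object; FORCE is the grip in N (left out, the last holds). Time passes only in rows, so rows that repeat a pose let the fingers close, or fill a call up. It gives the time, the measured TCP pose, the force and the opening at its end, in the units of the state.
- r.get_state(): the state, without advancing time (a new reading comes with each control period).
- r.capture(name): name is "scene" or "top" or "wrist"; returns a dict with "frame" (384x512x3 uint8, red, green, blue), "intrinsics" (3x3 intrinsics, pixels), "pose" (4x4, takes a point from camera to world coordinates). Camera axes: x right, y down, z forward; pixel columns grow to the right and rows downward; lengths in m; the calibration is good to about 2 mm. A picture is of the moment at which its call begins. There is no depth.
- r.close_job(): hands the job in, once; it reports no verdict.
The state is a dict: "time_s": time; "joints": joint angles; "qd": joint speeds; "joint_torque": joint torques, N m; "tcp_pos": TCP position; "eef_rot": TCP orientation; "contact_force": force on the tool from outside, world axes, zero at the start; "moment": the same for the moment, N m; "gripper_width": finger opening in m.
Only numpy, scipy, OpenCV 4.12 (cv2) and the standard library are available. Lean on these libraries where they do the work, as an engineer would, in place of code of your own. Each camera call takes 0.05 s, during which the arm holds its last target. There are 200 camera calls.

## Working session

There is one attempt and no reset: what is moved stays moved. The work goes in short steps, Python scripts to look and compute and a shell command to move; the robot and the scene stay as the last step left them, time stands still between calls to the robot, and variables do not carry over. Pictures are saved under pics/ and viewed, on a budget of 10 in all, crops included, one or two more only if the job needs it, and the job is handed in when it is done.

```bash
ls; mkdir -p pics
python3 - <<'E'
from plant import r
import cv2,pickle
d={}
for n in ("top","scene"):
    c=r.capture(n); d[n]=c
    cv2.imwrite(f"pics/{n}0.png",cv2.resize(c["frame"][:,:,::-1],None,fx=1.5,fy=1.5,interpolation=cv2.INTER_CUBIC))
    print(n,c["intrinsics"],c["pose"].round(4))
pickle.dump(d,open("c0.pkl","wb"))
print(r.get_state())
E
```

```text
pics
top [[391.27072027   0.         257.7059424 ]
 [  0.         391.27072027 188.4843543 ]
 [  0.           0.           1.        ]] [[ 0.0162 -0.9943  0.1049  0.4722]
 [-0.9997 -0.0178 -0.0148  0.0454]
 [ 0.0166 -0.1046 -0.9944  1.0937]
 [ 0.      0.      0.      1.    ]]
scene [[384.28905635   0.         257.54672706]
 [  0.         384.28905635 192.61517926]
 [  0.           0.           1.        ]] [[-0.277   0.8094 -0.5178  1.034 ]
 [ 0.9608  0.2289 -0.1562  0.1537]
 [-0.0079 -0.5407 -0.8411  0.8224]
 [ 0.      0.      0.      1.    ]]
{'time_s': 0.1, 'joints': array([-5.37366609e+01,  2.05865106e+01,  6.38766809e-01, -1.67890613e-02,
       -7.01380237e+01, -1.65058649e+01]), 'qd': array([ 0.0371365 , -0.01183797,  0.10222167,  0.08453293,  0.04317869,
        0.05886207]), 'joint_torque': array([-1.31485551e-03, -5.84161663e+01,  2.93751633e+01,  7.01538295e+00,
        1.01788758e-02, -6.07970378e-05]), 'tcp_pos': array([ 0.22797434, -0.6348497 ,  0.2215267 ]), 'eef_rot': array([ 96.07977796,  89.91279185, 115.83153621]), 'contact_force': array([-0.07399457, -0.34270842, -0.24442465]), 'moment': array([ 0.03541198, -0.02670668, -0.00263577]), 'gripper_width': 0.08766009618167517}
```

View pics/top0.png

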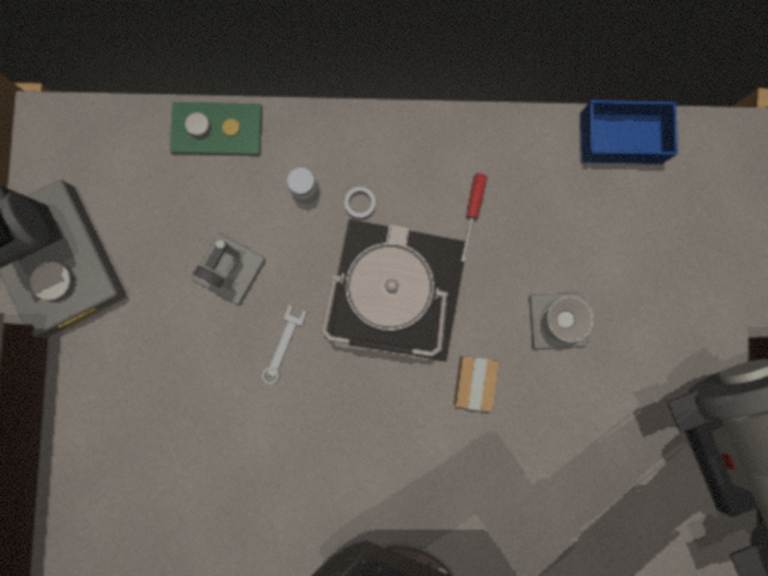

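View pics/scene0.png

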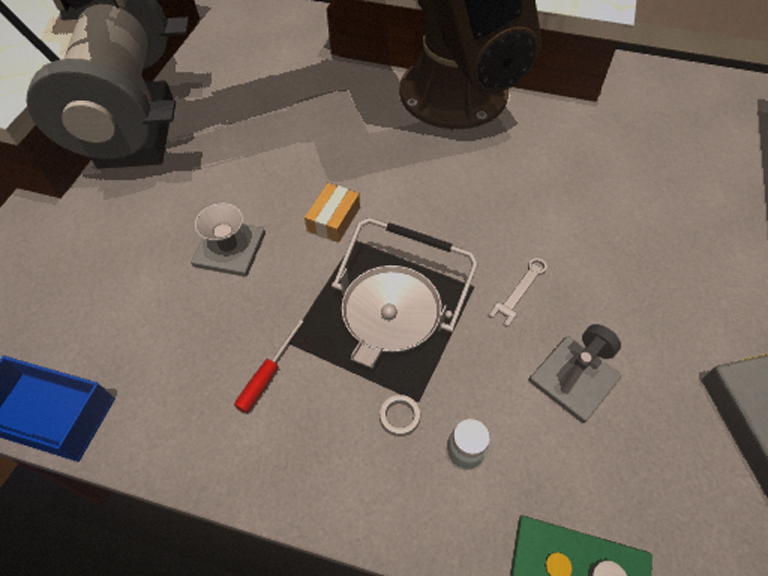

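The top view (1.5x) shows the pan rim centred near (391,287) and the ball at (392,286). The lip points away from the robot at (398,230), and the bail is folded towards it with its bar between (345,345) and (430,352). The funnel is on the right at (569,320) and the gauge on the left at (228,265). Next I'll zoom in for exact pixels.

```bash
cat > h.py <<'E'
import numpy as np,pickle
from scipy.spatial.transform import Rotation as Ro
def ray(c,u,v):
    d=c["pose"][:3,:3]@np.linalg.inv(c["intrinsics"])@np.array([u,v,1.]); return c["pose"][:3,3],d/np.linalg.norm(d)
def onz(c,u,v,z):
    o,d=ray(c,u,v); return o+d*(z-o[2])/d[2]
def tri(a,b):
    A=np.zeros((3,3));y=np.zeros(3)
    for o,d in (a,b):
        P=np.eye(3)-np.outer(d,d);A+=P;y+=P@o
    return np.linalg.solve(A,y)
def proj(c,p):
    q=c["pose"][:3,:3].T@(np.asarray(p)-c["pose"][:3,3]); k=c["intrinsics"]@q; return k[:2]/k[2]
def R(s): return Ro.from_euler("xyz",s["eef_rot"],degrees=True).as_matrix()
E
python3 - <<'E'
import cv2,pickle,numpy as np
from plant import r
from h import *
d=pickle.load(open("c0.pkl","rb"))
a=cv2.resize(d["top"]["frame"][140:250,205:315,::-1],(600,600),interpolation=cv2.INTER_CUBIC)
b=cv2.resize(d["top"]["frame"][180:245,345:410,::-1],(200,200),interpolation=cv2.INTER_CUBIC)
im=np.zeros((600,800,3),np.uint8);im[:,:600]=a;im[:200,600:]=b
cv2.imwrite("pics/z1.png",np.clip(im*1.5,0,255).astype(np.uint8))
cv2.imwrite("pics/z2.png",np.clip(1.5*cv2.resize(d["scene"]["frame"][135:250,215:330,::-1],(600,600),interpolation=cv2.INTER_CUBIC),0,255).astype(np.uint8))
print(R(r.get_state()).round(3))
E
```

```text
[[-0.001 -0.338  0.941]
 [ 0.001  0.941  0.338]
 [-1.     0.002 -0.   ]]
```

View pics/z1.png

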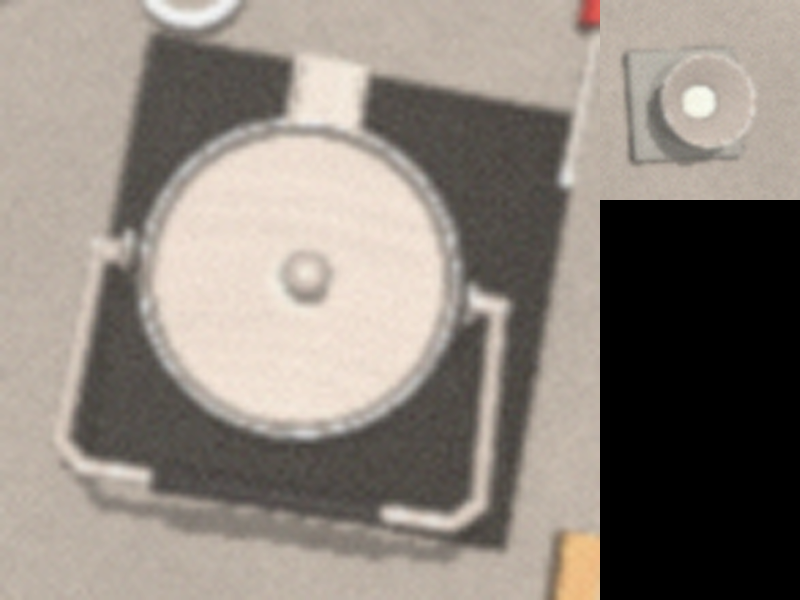

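View pics/z2.png

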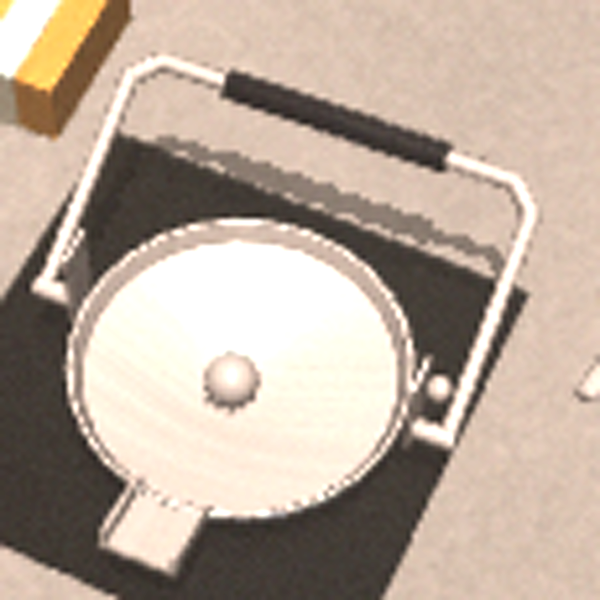

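Run:
```python
from h import *
d=pickle.load(open("c0.pkl","rb"));T,S=d["top"],d["scene"]
t=lambda x,y:((x+.5)*110/600+205-.5,(y+.5)*110/600+140-.5)
s=lambda x,y:((x+.5)*115/600+215-.5,(y+.5)*115/600+135-.5)
P=dict(ball=((306,276),(231,380)),sl=((150,478),(447,155)),sr=((385,514),(228,85)),mid=((268,497),(338,121)),hl=((100,247),(450,438)),hr=((505,303),(45,288)),lip=((331,60),(137,558)))
W={}
for k,(a,b) in P.items():
    W[k]=tri(ray(T,*t(*a)),ray(S,*s(*b))); print(k,W[k].round(4),"reproj err px",(proj(T,W[k])-t(*a)).round(2),(proj(S,W[k])-s(*b)).round(2))
for k,z in (("ball",.0235),("sl",.038),("sr",.038),("hl",.038),("hr",.038),("lip",.041)):
    print(k,"top",onz(T,*t(*P[k][0]),z).round(4),"scene",onz(S,*s(*P[k][1]),z).round(4))
rim=onz(T,*t(302,276),.038);print("rim ctr top",rim.round(4), "scene",onz(S,*s(240,368),.038).round(4))
fu=((707-600)*65/200+345,(101)*65/200+180); print("fun top",onz(T,*fu,.08).round(4),"scene",onz(S,219/1.5,218/1.5,.08).round(4))
v=W["sl"]-W["sr"];print("yaw from bar",np.degrees(np.arctan2(-v[0],v[1])),np.linalg.norm(v)); v=W["hl"]-W["hr"];print("from hinge",np.degrees(np.arctan2(-v[0],v[1])),np.linalg.norm(v))
```

```text
ball [0.5809 0.0205 0.0214] reproj err px [ 0.24 -0.05] [0.28 0.02]
sl [0.4777 0.0937 0.0888] reproj err px [ 0.22 -0.03] [0.24 0.01]
sr [ 0.4624 -0.0158  0.0845] reproj err px [-0.2   0.04] [-0.21 -0.02]
mid [0.4695 0.0394 0.085 ] reproj err px [-0.2   0.04] [-0.22 -0.01]
hl [0.5918 0.1245 0.0366] reproj err px [-0.06  0.01] [-0.08 -0.01]
hr [ 0.5669 -0.0761  0.0388] reproj err px [-0.55  0.13] [-0.62 -0.06]
lip [0.688  0.0098 0.0412] reproj err px [ 0.36 -0.08] [0.45 0.03]
ball top [0.5805 0.0212 0.0235] scene [0.5822 0.0202 0.0235]
sl top [0.4778 0.0967 0.038 ] scene [0.4393 0.089  0.038 ]
sr top [ 0.4621 -0.0191  0.038 ] scene [ 0.4263 -0.0259  0.038 ]
hl top [0.5917 0.1242 0.038 ] scene [0.5926 0.1247 0.038 ]
hr top [ 0.5673 -0.0776  0.038 ] scene [ 0.5661 -0.0748  0.038 ]
lip top [0.6878 0.0108 0.041 ] scene [0.6881 0.0087 0.041 ]
rim ctr top [0.579  0.0235 0.038 ] scene [0.5832 0.0248 0.038 ]
fun top [ 0.5211 -0.2883  0.08  ] scene [ 0.5178 -0.2916  0.08  ]
yaw from bar -7.9192073929751645 0.11060135478150379
from hinge -7.102085524535438 0.20212125638016057
```

Triangulation gives:

| Quantity | Value |
|---|---|
| Pan axis | (0.580, 0.0235) |
| Pan yaw | −7.4° |
| Bail angle | ≈ 23° |
| Bar middle | (0.470, 0.038, 0.085) |
| Funnel mouth | (0.520, −0.290) |

The bar length comes out at 110.6 mm against 110, the hinge span at 202 mm against 200, and the lip at 108 mm from the axis, so the points are consistent. I'll move over the bar now.

```bash
cat > go.py <<'E'
# usage: go.py x y z yaw(of tool y)  -> prints state and needed dp/twist
import sys
from plant import r
from h import *
s=r.get_state();M=R(s);yaw=np.degrees(np.arctan2(M[1,1],M[0,1]))
print("t",round(s["time_s"],2),"tcp",(s["tcp_pos"]*1e3).round(1),"yaw",round(yaw,2),"F",s["contact_force"].round(2),"w",round(s["gripper_width"]*1e3,1),"tilt",np.degrees(np.arccos(-M[2,0])).round(2),"q",s["joints"].round(1))
if len(sys.argv)>1:
    x,y,z,w=map(float,sys.argv[1:5]); dp=M.T@(np.array([x,y,z])-s["tcp_pos"]*1e3)
    print("dp",dp.round(1),"twist",round((yaw-w+180)%360-180,2))
E
python3 -m jog '{"fingers":[0.3,0.3,0.3,0.3,0.3],"dp":[[0,38,32],[0,77,64],[0,115,95],[0,154,127],[0,193,159]],"twist":[-6,-14,-22,-30,-38]}' 10; python3 go.py 470 38 180 172.6
```

```text
time_s: 0.6
tcp_pos: [0.3121, -0.3984, 0.2214]
eef_rot: [61.8, 89.9, 119.8]
contact_force: [0.1, 0.6, 0.6]
gripper_width: 0.0532
t 0.6 tcp [ 312.1 -398.4  221.4] yaw 148.05 F [0.06 0.64 0.61] w 53.2 tilt 0.11 q [-29.7   4.6 -20.2  -0.1 -65.3  -2.2]
dp [ 42.   96.9 453.8] twist -24.55
```

```bash
python3 -m jog '{"fingers":[0.3,0.3,0.3,0.3,0.3],"dp":[[0,10,47],[5,20,94],[10,30,141],[15,40,188],[21,50,235]],"twist":[-4,-9,-14,-19,-24.5]}' >/dev/null; python3 go.py 470 38 180 172.6
```

```text
t 1.1 tcp [ 394.2 -170.6  200.8] yaw 172.76 F [ 0.71  0.47 -0.54] w 26.3 tilt 0.1 q [  3.   -2.4 -30.2  -0.1 -62.2 -10.2]
dp [ 21.1 -48.9 216.5] twist 0.16
```

```bash
python3 -m jog '{"fingers":[0.3,0.3,0.3,0.3,0.3],"dp":[[4,-10,45],[8,-20,90],[13,-30,135],[17,-40,175],[21,-49,216.5]],"twist":[0,0,0,0,0]}' >/dev/null; python3 -m jog '{"fingers":[0.3,0.3,0.3,0.3,0.3],"dp":[[0,0,0],[0,0,0],[0,0,0],[0,0,0],[0,0,0]],"twist":[0,0,0,0,0]}' >/dev/null; python3 go.py 470.5 37.8 83 172.6
python3 - <<'E'
from plant import r
import cv2,pickle
c=r.capture("wrist");t=r.capture("scene");pickle.dump(dict(wrist=c,scene=t,s=r.get_state()),open("c1.pkl","wb"))
cv2.imwrite("pics/w1.png",c["frame"][:,:,::-1])
E
```

```text
t 2.1 tcp [469.9  39.  180.2] yaw 172.71 F [ 0.12 -0.34  0.09] w 26.3 tilt 0.12 q [ 28.7   3.1 -27.6  -0.1 -59.2 -35.9]
dp [97.1 -0.7 -1.3] twist 0.11
```

View pics/w1.png

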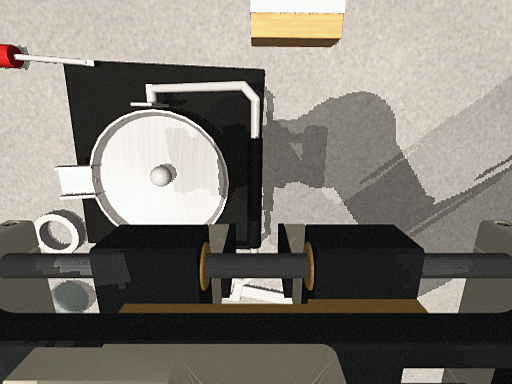

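The wrist view shows the bar running vertically, parallel to the pads, at column about 255. The sleeve spans rows 138–247, and the jaw gap is centred near column 258. I'll check these against my estimate.

Run:
```python
from h import *
d=pickle.load(open("c1.pkl","rb"));c=d["wrist"]
for p in ([.4624,-.0158,.0855],[.4777,.0937,.0855],[.580,.0235,.038],[.580,.0235,.0235]): print(p,proj(c,p).round(1))
print("sr",onz(c,256,138,.0855).round(4),"sl",onz(c,254,247,.0855).round(4),"ball",onz(c,162,176,.0235).round(4),"rim c",onz(c,160,176,.038).round(4))
```

```text
[0.4624, -0.0158, 0.0855] [255.9 136.3]
[0.4777, 0.0937, 0.0855] [254.7 244.9]
[0.58, 0.0235, 0.038] [158.4 180.8]
[0.58, 0.0235, 0.0235] [162.6 177.9]
sr [ 0.4625 -0.0143  0.0855] sl [0.4787 0.096  0.0855] ball [0.5801 0.0211 0.0235] rim c [0.5769 0.0182 0.038 ]
```

```bash
python3 -m jog '{"fingers":[0.3,0.3,0.3,0.3,0.3],"dp":[[25,0,-0.5],[50,0,-0.5],[70,-0.7,-0.7],[87,-0.7,-0.7],[97,-0.7,-0.7]],"twist":[0.2,0.2,0.2,0.2,0.2]}' >/dev/null; python3 -m jog '{"fingers":[0.28,0.26,0.24,0.22,0.2],"dp":[[0,0,0],[0,0,0],[0,0,0],[0,0,0],[0,0,0]],"twist":[0,0,0,0,0]}' 5 >/dev/null;  python3 go.py 470.5 38.5 83 172.4;  python3 -m jog '{"fingers":[0.18,0.16,0.14,0.1,0.1],"dp":[[0,0,0],[0,0,0],[0,0,0],[0,0,0],[0,0,0]],"twist":[0,0,0,0,0]}' 5 >/dev/null;  python3 go.py 470.5 38.5 83 172.4
```

```text
t 3.2 tcp [470.4  38.2  82.6] yaw 172.49 F [-0.39  0.12 -1.09] w 18.2 tilt 0.12 q [ 28.5   9.8 -35.   -0.1 -45.2 -35.9]
dp [-0.4 -0.   0.3] twist 0.09
t 3.7 tcp [470.9  38.4  82.7] yaw 172.49 F [ 3.85  0.28 -1.49] w 13.7 tilt 0.14 q [ 28.5   9.8 -34.9  -0.1 -45.2 -35.9]
dp [-0.3  0.4  0.1] twist 0.09
```

```bash
python3 -m jog '{"fingers":[0.1,0.1,0.1,0.1,0.1],"dp":[[0,-0.5,0],[0,-1,0],[0,-1,0],[0,-1,0],[0,-1,0]],"twist":[0,0,0,0,0]}' >/dev/null;  python3 go.py 470.5 38.5 83 172.4
```

```text
t 4.2 tcp [470.9  38.   82.4] yaw 172.48 F [-4.57  1.88  0.44] w 13.4 tilt 0.12 q [ 28.5   9.9 -34.9  -0.2 -45.2 -35.9]
dp [-0.6  0.5  0.5] twist 0.08
```

```bash
python3 -m jog '{"fingers":[0.1,0.1,0.1,0.1,0.1],"dp":[[-5.7,-2.3,0],[-11.3,-5.2,0],[-16.7,-8.4,0],[-21.9,-11.9,0],[-27,-15.6,0]],"twist":[0,0,0,0,0]}' 4 >/dev/null;  python3 go.py 470.5 38.5 83 172.4
```

```text
t 4.7 tcp [486.3  35.6 109.9] yaw 172.46 F [-4.01 -0.01  2.08] w 12.7 tilt 0.14 q [ 27.2   9.2 -31.2  -0.2 -49.7 -34.7]
dp [26.9 16.   0.7] twist 0.06
```

```bash
python3 -m jog '{"fingers":[0.23,0.23,0.23,0.23,0.23],"dp":[[0,0,0],[0,0,0],[0,0,0],[0,0,0],[0,0,0]],"twist":[0,0,0,0,0]}' 4 >/dev/null;  python3 go.py 470.5 38.5 83 172.4
python3 - <<'E'
from plant import r
import cv2,pickle,numpy as np
t=r.capture("scene");w=r.capture("top")
cv2.imwrite("pics/s2.png",np.hstack([cv2.resize(x["frame"][a:a+160,b:b+160,::-1],(400,400),interpolation=cv2.INTER_CUBIC) for x,a,b in ((t,110,190),(w,120,180))]))
E
```

```text
t 5.2 tcp [486.3  35.7 109.8] yaw 172.47 F [ 0.68 -0.08  1.02] w 20.3 tilt 0.13 q [ 27.2   9.2 -31.2  -0.2 -49.7 -34.7]
dp [26.8 16.   0.7] twist 0.07
```

View pics/s2.png

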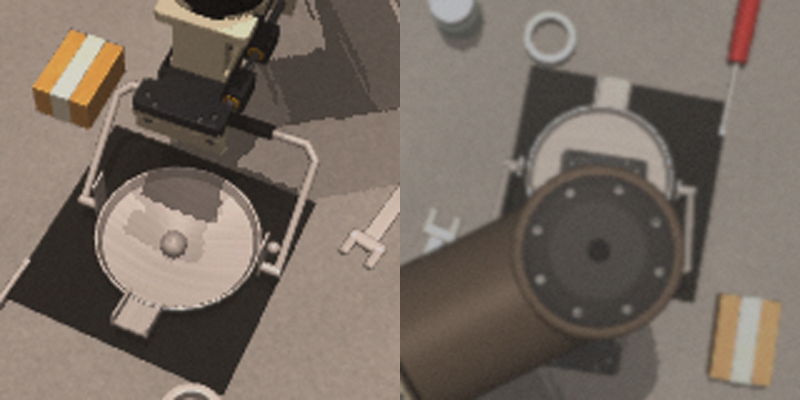

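The bail is in the loosened jaws at about 38°, and the pan and ball haven't moved. I'll carry on along the arc with the bar loosely caged.

```bash
python3 -m jog '{"fingers":[0.23,0.23,0.23,0.23,0.23],"dp":[[-6.4,-5.4,0],[-12.4,-11.2,0],[-18,-17.5,0],[-23.2,-24.1,0],[-27.9,-31,0]],"twist":[0,0,0,0,0]}' 4 >/dev/null;  python3 go.py;python3 -m jog '{"fingers":[0.23,0.23,0.23,0.23,0.23],"dp":[[-4.2,-7.3,0],[-7.8,-14.8,0],[-11,-22.6,0],[-12.3,-26.5,0],[-12.3,-26.5,0]],"twist":[0,0,0,0,0]}' 4 >/dev/null;  python3 go.py
```

```text
t 5.8 tcp [517.9  31.5 138.3] yaw 172.47 F [0.32 1.29 1.19] w 20.1 tilt 0.13 q [ 25.1  10.1 -25.5  -0.2 -54.4 -32.5]
t 6.3 tcp [544.7  27.9 150.4] yaw 172.44 F [-1.06  0.23 -0.23] w 20.1 tilt 0.13 q [ 23.4  11.9 -21.4  -0.1 -56.7 -30.9]
```

```bash
python3 -m jog '{"fingers":[0.23,0.23,0.23,0.23,0.23],"dp":[[-2,-5,0],[-4,-10,0],[-5,-15,0],[-5,-20,0],[-5,-24,0]],"twist":[0,0,0,0,0]}' 4 >/dev/null;  python3 go.py; python3 -m jog '{"fingers":[0.23,0.23,0.23,0.23,0.23],"dp":[[0,-3,0],[0,-6,0],[0,-9,0],[0,-11,0],[0,-11,0]],"twist":[0,0,0,0,0]}' 4 >/dev/null;  python3 go.py 580 23.5 156 172.4
python3 - <<'E'
from plant import r
import cv2,pickle,numpy as np
t=r.capture("scene");w=r.capture("wrist");pickle.dump(dict(scene=t,wrist=w),open("c3.pkl","wb"))
cv2.imwrite("pics/s3.png",np.hstack([cv2.resize(t["frame"][80:250,190:360,::-1],(400,400),interpolation=cv2.INTER_CUBIC),cv2.resize(w["frame"][:,:,::-1],(400,400))]))
E
```

```text
t 6.8 tcp [568.9  24.7 155.4] yaw 172.44 F [ 0.33 -0.13  0.06] w 20.5 tilt 0.13 q [ 22.1  13.8 -18.1  -0.1 -58.1 -29.6]
t 7.3 tcp [580.   23.2 155.3] yaw 172.44 F [-0.18  0.62  0.21] w 20.2 tilt 0.12 q [ 21.5  14.8 -16.8  -0.1 -58.5 -29. ]
dp [-0.7  0.1  0.3] twist 0.04
```

View pics/s3.png

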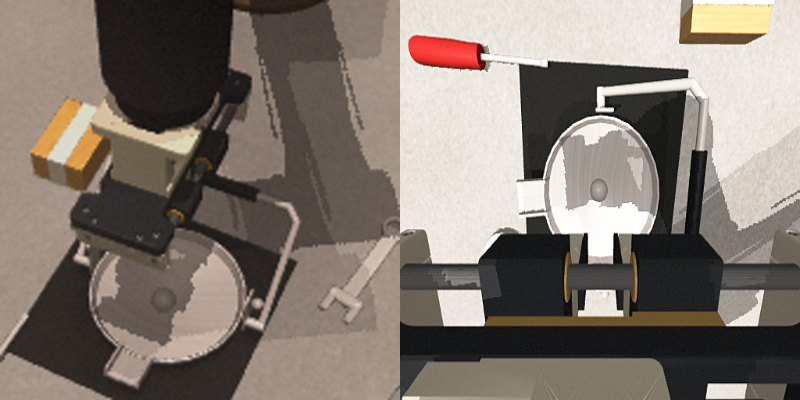

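The scene and wrist views show that the bar slipped under the rear finger. The bail is standing part-way up, behind the gripper. Pan and ball are unmoved. I'll work out the bail angle.

Run:
```python
from h import *
d=pickle.load(open("c3.pkl","rb"))
yaw=np.radians(-7.5);ux=np.array([np.cos(yaw),np.sin(yaw),0]);uy=np.array([-np.sin(yaw),np.cos(yaw),0]);h=np.array([.580,.0235,.038])
print("obs sr wrist",298*1.28,152*.96,"bar at v221: u",294*1.28,"; sl scene",190+260*.425,80+192*.425)
for th in range(25,80,5):
    t=np.radians(th);b=h-.12*np.cos(t)*ux+[0,0,.12*np.sin(t)]
    print(th,"sr wrist",proj(d["wrist"],b-.055*uy).round(0),"mid wrist",proj(d["wrist"],b).round(0),"sl scene",proj(d["scene"],b+.055*uy).round(0))
```

```text
obs sr wrist 381.44 145.92 bar at v221: u 376.32 ; sl scene 300.5 161.6
25 sr wrist [387. 140.] mid wrist [378. 203.] sl scene [300. 165.]
30 sr wrist [386. 141.] mid wrist [377. 206.] sl scene [299. 164.]
35 sr wrist [384. 142.] mid wrist [375. 210.] sl scene [299. 163.]
40 sr wrist [380. 143.] mid wrist [371. 213.] sl scene [298. 163.]
45 sr wrist [375. 144.] mid wrist [366. 217.] sl scene [297. 163.]
50 sr wrist [368. 145.] mid wrist [360. 221.] sl scene [296. 164.]
55 sr wrist [359. 146.] mid wrist [351. 224.] sl scene [295. 165.]
60 sr wrist [349. 147.] mid wrist [341. 227.] sl scene [294. 167.]
65 sr wrist [336. 148.] mid wrist [330. 230.] sl scene [293. 168.]
70 sr wrist [322. 149.] mid wrist [317. 233.] sl scene [291. 171.]
75 sr wrist [307. 150.] mid wrist [302. 235.] sl scene [290. 173.]
```

```bash
python3 -m jog '{"fingers":[0.35,0.35,0.35,0.35,0.35],"dp":[[-8,15,0],[-12,40,0],[-12,65,0],[-12,85,0],[-12,92,0]],"twist":[0,0,0,0,0]}' 5 >/dev/null;  python3 -m jog '{"fingers":[0.35,0.35,0.35,0.35,0.35],"dp":[[0,0,0],[0,0,0],[0,0,0],[0,0,0],[0,0,0]],"twist":[0,0,0,0,0]}' 5 >/dev/null; python3 go.py 488.9 35.5 113 172.4
python3 - <<'E'
from plant import r
from h import *
import cv2
w=r.capture("wrist");pickle.dump(dict(wrist=w),open("c4.pkl","wb"))
cv2.imwrite("pics/w4.png",w["frame"][90:340,100:400,::-1])
yaw=np.radians(-7.5);ux=np.array([np.cos(yaw),np.sin(yaw),0]);uy=np.array([-np.sin(yaw),np.cos(yaw),0]);h=np.array([.580,.0235,.038])
for th in range(30,60,5):
    t=np.radians(th);b=h-.12*np.cos(t)*ux+[0,0,.12*np.sin(t)]
    print(th,"sr",(proj(w,b-.055*uy)-[100,90]).round(1),"mid",(proj(w,b)-[100,90]).round(1))
E
```

```text
t 8.4 tcp [487.3  35.3 167.5] yaw 172.45 F [ 0.16 -0.31 -0.05] w 30.9 tilt 0.15 q [ 27.1   5.5 -26.7  -0.2 -57.8 -34.6]
dp [54.5 -1.7  0.3] twist 0.05
30 sr [167.5  49.7] mid [166.8 112.2]
35 sr [161.   50.7] mid [160.7 115.4]
40 sr [153.   51.7] mid [153.2 118.7]
45 sr [143.4  52.8] mid [144.4 121.9]
50 sr [132.3  53.8] mid [134.1 125.1]
55 sr [119.7  54.8] mid [122.5 128.1]
```

View pics/w4.png

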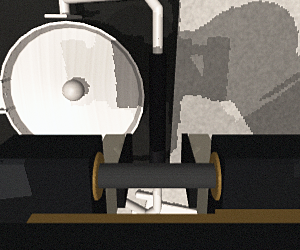

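The sleeve is at column about 159 in the crop, which puts the bail at about 36.5°. That places the bar at (0.484, 0.036, 0.109). I'll regrip it there and do the rest of the arc with the bar gripped.

```bash
python3 -m jog '{"fingers":[0.35,0.35,0.35,0.35,0.35],"dp":[[10,3.1,0.4],[25,3.1,0.4],[42,3.1,0.4],[54,3.1,0.4],[60.5,3.1,0.4]],"twist":[0,0,0,0,0]}' 5 >/dev/null;  python3 -m jog '{"fingers":[0.3,0.26,0.22,0.18,0.14],"dp":[[0,0,0],[0,0,0],[0,0,0],[0,0,0],[0,0,0]],"twist":[0,0,0,0,0]}' 5 >/dev/null;python3 go.py 484.3 36.1 107 172.4; python3 -m jog '{"fingers":[0.1,0.1,0.1,0.1,0.1],"dp":[[0,0,0],[0,0,0],[0,0,0],[0,0,0],[0,0,0]],"twist":[0,0,0,0,0]}' 5 >/dev/null; python3 go.py 484.3 36.1 107 172.4
```

```text
t 9.45 tcp [484.2  36.2 106.1] yaw 172.45 F [ 3.58 -0.45 -3.15] w 13.8 tilt 0.14 q [ 27.4   9.3 -31.7  -0.2 -49.1 -34.9]
dp [-0.9 -0.1 -0.1] twist 0.05
t 9.95 tcp [484.2  36.2 106.1] yaw 172.45 F [ 2.54 -0.79 -1.55] w 13.8 tilt 0.14 q [ 27.4   9.3 -31.7  -0.2 -49.1 -34.9]
dp [-0.9 -0.1 -0.1] twist 0.05
```

```bash
python3 -m jog '{"fingers":[0.1,0.1,0.1,0.1,0.1],"dp":[[-5.4,-4.7,0],[-11.7,-10.3,0],[-17.5,-16.3,0],[-22.9,-22.7,0],[-27.8,-29.5,0]],"twist":[0,0,0,0,0]}' 5 >/dev/null;python3 go.py 580 23.5 156 172.4
```

```text
t 10.45 tcp [513.8  32.  134.6] yaw 172.44 F [-3.52 -0.22  3.16] w 13.6 tilt 0.14 q [ 25.3  10.  -26.2  -0.2 -53.8 -32.8]
dp [-21.5 -66.7   0.3] twist 0.04
```

```bash
python3 -m jog '{"fingers":[0.1,0.1,0.1,0.1,0.1],"dp":[[-4.6,-6.3,0],[-8.6,-13.7,0],[-12,-21.3,0],[-14.8,-29.2,0],[-17.1,-37.3,0]],"twist":[0,0,0,0,0]}' 5 >/dev/null;python3 go.py 580 23.5 156 172.4
```

```text
t 10.95 tcp [551.8  27.  152.5] yaw 172.46 F [-3.04  1.04  5.98] w 13.2 tilt 0.12 q [ 23.   12.4 -20.4  -0.1 -57.2 -30.5]
dp [ -3.6 -28.4   0.2] twist 0.06
```

```bash
python3 -m jog '{"fingers":[0.1,0.1,0.1,0.1,0.1],"dp":[[-2.4,-7,0],[-3.4,-13,0],[-4,-19,0],[-4.4,-24,0],[-4.4,-27,0]],"twist":[0,0,0,0,0]}' 5 >/dev/null;python3 go.py 580 23.5 156 172.4
```

```text
t 11.45 tcp [578.4  23.3 157. ] yaw 172.46 F [-7.74  1.39 11.49] w 12.2 tilt 0.16 q [ 21.6  14.6 -16.8  -0.1 -58.7 -29. ]
dp [ 1.  -1.6  0.4] twist 0.06
```

The upward force is growing and the width is below 14 mm, which is suspicious, so I'll look before going on.

Run:
```python
from plant import r
import cv2,pickle,numpy as np
t=r.capture("scene");w=r.capture("wrist");pickle.dump(dict(scene=t,wrist=w),open("c5.pkl","wb"))
cv2.imwrite("pics/s5.png",np.hstack([cv2.resize(t["frame"][80:250,190:360,::-1],(400,400),interpolation=cv2.INTER_CUBIC),cv2.resize(w["frame"][:,:,::-1],(400,400))]))
```

```text
(no output)
```

View pics/s5.png

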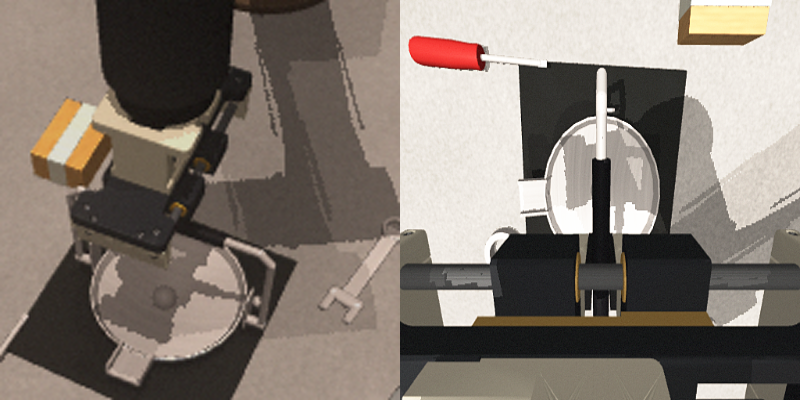

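The bail is now upright in the jaws and the pan and ball are in place. The force looks like preload from a small arc error, so I'll ease it off and then release.

```bash
python3 -m jog '{"fingers":[0.1,0.1,0.1,0.1,0.1],"dp":[[-0.5,0.3,0],[-1,0.6,0],[-1.3,0.6,0],[-1.3,0.6,0],[-1.3,0.6,0]],"twist":[0,0,0,0,0]}' 5 >/dev/null;python3 go.py 580 23.5 156 172.4; python3 -m jog '{"fingers":[0.12,0.16,0.2,0.25,0.25],"dp":[[0,0,0],[0,0,0],[0,0,0],[0,0,0],[0,0,0]],"twist":[0,0,0,0,0]}' 5 >/dev/null;python3 go.py 580 23.5 156 172.4
python3 - <<'E'
from plant import r
from h import *
import cv2
w=r.capture("wrist");t=r.capture("scene");pickle.dump(dict(wrist=w,scene=t),open("c6.pkl","wb"))
cv2.imwrite("pics/w6.png",np.hstack([cv2.resize(w["frame"][20:340,120:400,::-1],None,fx=1.5,fy=1.5,interpolation=cv2.INTER_CUBIC),cv2.resize(t["frame"][100:260,200:355,::-1],(350,480),interpolation=cv2.INTER_CUBIC)]))
yaw=np.radians(-7.5);ux=np.array([np.cos(yaw),np.sin(yaw),0]);uy=np.array([-np.sin(yaw),np.cos(yaw),0]);h=np.array([.580,.0235,.038])
for th in (60,75,80,85,90):
    t=np.radians(th);b=h-.12*np.cos(t)*ux+[0,0,.12*np.sin(t)]
    print(th,"sr",((proj(w,b-.055*uy)-[120,20])*1.5).round(1),"leg r",((proj(w,b-.1*uy)-[120,20])*1.5).round(1))
print("ball",((proj(w,[.580,.0235,.0235])-[120,20])*1.5).round(1))
E
```

```text
t 12.05 tcp [577.5  23.5 158.4] yaw 172.46 F [-2.77  0.34  0.74] w 10.1 tilt 0.17 q [ 21.6  14.4 -16.8  -0.2 -58.9 -29.1]
dp [ 2.4 -2.5  0.4] twist 0.06
t 12.55 tcp [577.9  23.5 158.6] yaw 172.46 F [ 0.23 -0.25 -1.36] w 21.6 tilt 0.13 q [ 21.6  14.4 -16.8  -0.1 -58.9 -29.1]
dp [ 2.6 -2.1  0.3] twist 0.06
60 sr [335.9 190.4] leg r [345.9  77.9]
75 sr [273.8 193.9] leg r [279.4  73.2]
80 sr [249.1 194.6] leg r [252.8  72.3]
85 sr [223.4 195.1] leg r [224.9  71.6]
90 sr [197.  195.2] leg r [196.3  71.4]
ball [200.1 245.8]
```

View pics/w6.png

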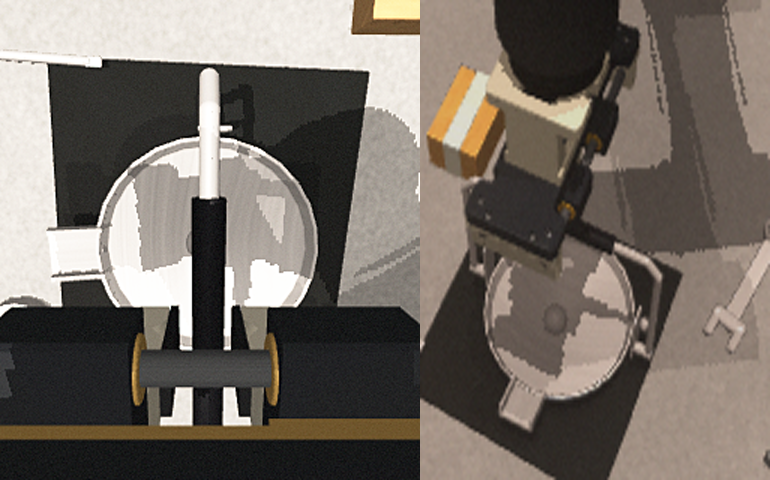

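The scene image puts the sleeve end at (285,182), against a prediction of (287,182) for 90° at z = 0.158, so the bail is upright and on its stop. The wrist view hints the bar may lie lower in the jaws. I'll check its height from the sleeve's apparent width.

Run:
```python
from h import *
d=pickle.load(open("c6.pkl","rb"));w=d["wrist"];g=w["frame"].mean(2)
for v in (158,165,172,185,205,215): print(v,[int(x) for x in g[v,242:276]])
yaw=np.radians(-7.5);ux=np.array([np.cos(yaw),np.sin(yaw),0]);uy=np.array([-np.sin(yaw),np.cos(yaw),0])
for z in (.158,.148,.138):
  for x in (.580,.576):
    h=np.array([x,.0235,z]); print(z,x,"sr",proj(w,h-.055*uy).round(1),"edges at -.04",[proj(w,h-.04*uy+s*.007*ux).round(1) for s in (1,-1)],"corner out",proj(w,h-.104*uy).round(1))
print("pad pts tool z=0, at tip / grasp:")
p=np.array([.5779,.0235,.1586])
for dz in (-.017,.002): print([proj(w,p+[0,0,dz]+s*.0108*ux).round(1) for s in (1,-1)])
print(w["pose"].round(3),w["intrinsics"][0,0])
```

```text
158 [151, 160, 163, 166, 170, 117, 0, 13, 20, 15, 11, 20, 23, 24, 27, 24, 29, 26, 24, 26, 17, 25, 17, 24, 15, 18, 16, 9, 21, 171, 154, 151, 154, 160]
165 [155, 162, 164, 165, 163, 120, 2, 12, 6, 18, 13, 22, 25, 16, 22, 21, 27, 31, 25, 22, 25, 21, 16, 21, 26, 21, 18, 7, 22, 179, 164, 164, 155, 157]
172 [166, 159, 167, 158, 168, 122, 0, 16, 9, 12, 12, 20, 19, 20, 22, 23, 24, 23, 27, 22, 21, 19, 22, 10, 20, 17, 13, 8, 54, 181, 159, 155, 158, 155]
185 [169, 173, 144, 115, 137, 109, 0, 16, 15, 21, 11, 21, 15, 28, 27, 30, 25, 28, 17, 22, 18, 22, 21, 24, 19, 16, 13, 12, 94, 187, 167, 164, 159, 162]
205 [249, 249, 250, 251, 255, 255, 0, 7, 16, 18, 20, 16, 21, 25, 23, 23, 27, 25, 24, 21, 18, 21, 17, 19, 20, 0, 6, 42, 255, 255, 254, 254, 255, 255]
215 [250, 251, 250, 252, 255, 255, 0, 10, 9, 13, 20, 19, 15, 15, 19, 30, 27, 24, 20, 20, 17, 14, 20, 20, 11, 16, 0, 77, 255, 255, 254, 255, 255, 184]
0.158 0.58 sr [251.3 150.2] edges at -.04 [array([239.9, 174.9]), array([262.9, 174.9])] corner out [250.8  59.6]
0.158 0.576 sr [258.  149.3] edges at -.04 [array([246.5, 174.1]), array([269.5, 174. ])] corner out [258.1  58.6]
0.148 0.58 sr [251.6 148.1] edges at -.04 [array([240.8, 171.5]), array([262.5, 171.5])] corner out [251.1  62.9]
0.148 0.576 sr [257.9 147.3] edges at -.04 [array([247. , 170.7]), array([268.7, 170.7])] corner out [258.   61.9]
0.138 0.58 sr [251.8 146.3] edges at -.04 [array([241.6, 168.5]), array([262.2, 168.5])] corner out [251.4  65.8]
0.138 0.576 sr [257.8 145.5] edges at -.04 [array([247.4, 167.8]), array([268. , 167.8])] corner out [257.9  64.8]
pad pts tool z=0, at tip / grasp:
[array([239.7, 224.9]), array([270.3, 224.8])]
[array([238.1, 236.5]), array([271.8, 236.5])]
[[-0.991  0.126  0.034  0.568]
 [ 0.131  0.952  0.277 -0.051]
 [ 0.003  0.279 -0.96   0.321]
 [ 0.     0.     0.     1.   ]] 273.1202705070907
```

Width and position agree with the bar at z ≈ 0.158, x ≈ 0.576, so the pan has slid about 4 mm. I'll centre on that and grip.

```bash
python3 go.py 575.9 24.7 156.5 172.4; python3 -m jog '{"fingers":[0.25,0.25,0.22,0.2,0.2],"dp":[[1,1,1],[2,2,1],[2.1,2.1,1],[2.1,2.1,1],[2.1,2.1,1]],"twist":[0,0,0,0,0]}' 5 >/dev/null;python3 go.py;  python3 -m jog '{"fingers":[0.18,0.16,0.14,0.1,0.1],"dp":[[0,0,0],[0,0,0],[0,0,0],[0,0,0],[0,0,0]],"twist":[0,0,0,0,0]}' 5 >/dev/null;python3 go.py
```

```text
t 12.65 tcp [577.7  23.5 158.5] yaw 172.46 F [-0.02  1.79  0.56] w 22.0 tilt 0.15 q [ 21.6  14.4 -16.8  -0.1 -58.9 -29.1]
dp [2. 2. 1.] twist 0.06
t 13.15 tcp [575.8  24.8 156.4] yaw 172.46 F [-0.65 -0.47 -0.57] w 17.7 tilt 0.15 q [ 21.8  14.4 -17.2  -0.2 -58.5 -29.3]
t 13.65 tcp [575.9  24.8 156.5] yaw 172.46 F [-0.12  0.44  0.11] w 12.1 tilt 0.14 q [ 21.8  14.4 -17.2  -0.1 -58.5 -29.3]
```

The width is still under 14 mm although the forces are near zero, and it shrank as I raised the tool. The bar is probably near the lower edge of the pads, so I'll open, go 9 mm lower and close again.

```bash
python3 -m jog '{"fingers":[0.22,0.25,0.25,0.25,0.25],"dp":[[0,0,0],[0,0,0],[4,0,0],[9,0,0],[9,0,0]],"twist":[0,0,0,0,0]}' 5 >/dev/null;python3 go.py;  python3 -m jog '{"fingers":[0.2,0.18,0.14,0.1,0.1],"dp":[[0,0,0],[0,0,0],[0,0,0],[0,0,0],[0,0,0]],"twist":[0,0,0,0,0]}' 5 >/dev/null;python3 go.py;python3 -m jog '{"fingers":[0.1,0.1,0.1,0.1,0.1],"dp":[[0,0,0],[0,0,0],[0,0,0],[0,0,0],[0,0,0]],"twist":[0,0,0,0,0]}' 5 >/dev/null;python3 go.py
```

```text
t 14.15 tcp [575.2  24.7 146.4] yaw 172.46 F [ 0.63  0.46 -0.34] w 22.1 tilt 0.21 q [ 21.8  14.9 -17.9  -0.2 -57.4 -29.3]
t 14.65 tcp [575.3  24.7 146.5] yaw 172.45 F [ 1.17 -0.64 -1.84] w 13.7 tilt 0.2 q [ 21.8  14.9 -17.9  -0.2 -57.4 -29.3]
t 15.15 tcp [575.3  24.7 146.4] yaw 172.45 F [ 0.04 -0.35 -1.27] w 13.8 tilt 0.2 q [ 21.8  14.9 -17.9  -0.2 -57.4 -29.3]
```

Now w = 13.8, so the bar is fully between the pads. I'll solve properly for the bar's position from both c6 views.

Run:
```python
from h import *
d=pickle.load(open("c6.pkl","rb"));w,s=d["wrist"],d["scene"]
yaw=np.radians(-7.5);ux=np.array([np.cos(yaw),np.sin(yaw),0]);uy=np.array([-np.sin(yaw),np.cos(yaw),0])
sr=(208.5/1.5+120,198/1.5+20); sl=((612-420)*155/350+200,100+245/3)
o,dv=ray(s,*sl); p=tri(ray(w,*sr),(o-.11*uy,dv)); print("sr est",p.round(4),"mid",(p+.055*uy).round(4),proj(w,p)-sr,proj(s,p+.11*uy)-sl)
print("rim wrist at pan ctr x577 z.038:",[((proj(w,np.array([.577,.0245,.038])+a*.08*ux)-[120,20])*1.5).round(0) for a in (1,-1)])
import cv2
from plant import r
t=r.capture("scene");pickle.dump(t,open("c7.pkl","wb"))
cv2.imwrite("pics/s7.png",cv2.resize(t["frame"][110:240,205:345,::-1],(800,600),interpolation=cv2.INTER_CUBIC))
```

```text
sr est [ 0.5687 -0.0301  0.1583] mid [0.5759 0.0244 0.1583] [-0.61965224 -1.21406428] [ 0.38086298 -0.05051958]
rim wrist at pan ctr x577 z.038: [array([ 92., 252.]), array([316., 252.])]
```

View pics/s7.png

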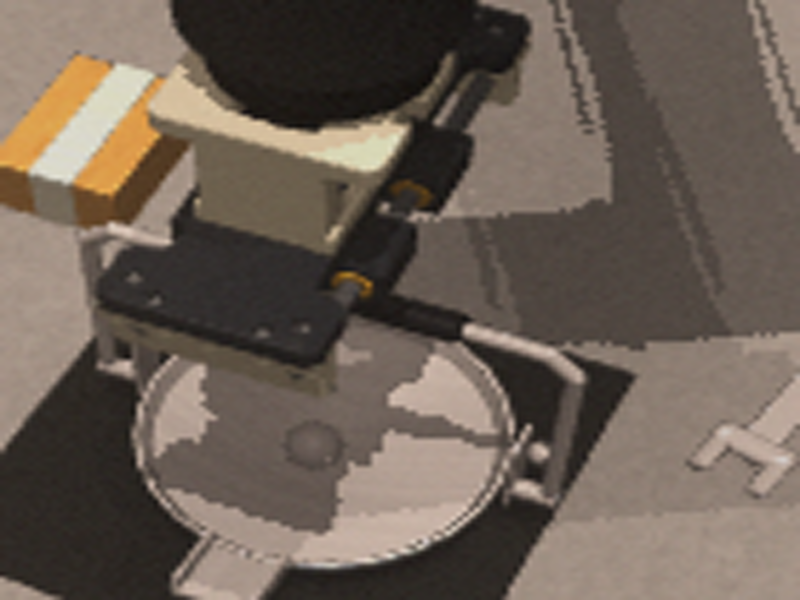

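The bar solves to (0.576, 0.024, 0.158): upright, and 12 mm up the pads on their flat part. In the scene view the ball sits in the pan's middle at (313,442). I'll grip firmly and start the lift gently.

```bash
python3 -m jog '{"fingers":[0.08,0.08,0.05,0.05,0.05],"dp":[[0,0,0],[0,0,0],[0,0,0],[0,0,0],[0,0,0]],"twist":[0,0,0,0,0]}' 40 >/dev/null;python3 go.py;  python3 -m jog '{"fingers":[0.05,0.05,0.05,0.05,0.05],"dp":[[-1,0,0],[-3,0,0],[-6,0,0],[-9,0,0],[-12,0,0]],"twist":[0,0,0,0,0]}' 40 >/dev/null;python3 go.py
python3 - <<'E'
from plant import r
from h import *
import cv2
t=r.capture("scene");w=r.capture("wrist");pickle.dump(dict(scene=t,wrist=w),open("c8.pkl","wb"))
cv2.imwrite("pics/s8.png",np.hstack([cv2.resize(t["frame"][110:240,205:345,::-1],(400,400),interpolation=cv2.INTER_CUBIC),cv2.resize(w["frame"][20:340,120:400,::-1],(400,400))]))
E
```

```text
t 15.7 tcp [575.3  24.7 146.4] yaw 172.45 F [ 0.19  0.58 -1.04] w 13.1 tilt 0.2 q [ 21.8  14.9 -17.9  -0.2 -57.4 -29.3]
t 16.2 tcp [575.2  24.6 158.5] yaw 172.45 F [ 0.44 -0.52 -7.91] w 12.6 tilt 0.22 q [ 21.8  14.3 -17.   -0.2 -58.9 -29.3]
```

View pics/s8.png

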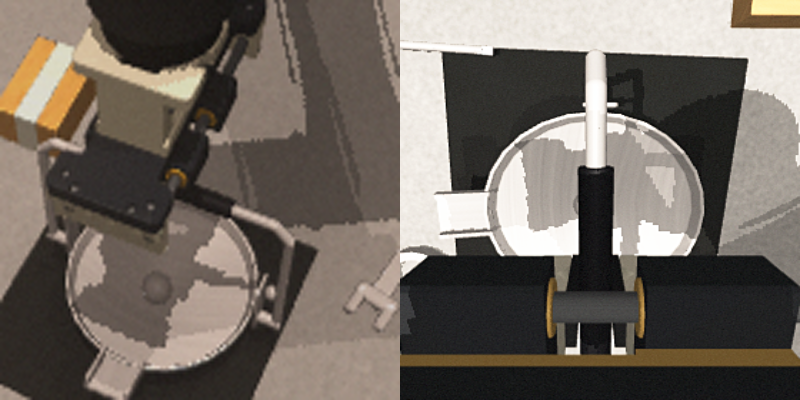

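The full weight is on the gripper (about 7–8 N) and the ball is centred. Before going higher I'll check for slip during a hold.

```bash
cat > sr.py <<'E'
from plant import r
from h import *
w=r.capture("wrist");g=w["frame"].mean(2)
def f(w):
    g=w["frame"].mean(2); p=g[:, 256:262].mean(1); return [v for v in range(100,190) if p[v]<60 and p[v-1]>=60][:2], p[140:165].astype(int)
print(f(w)[0], "c8:",f(pickle.load(open("c8.pkl","rb"))["wrist"])[0])
E
python3 -m jog '{"fingers":[0.05,0.05,0.05,0.05,0.05],"dp":[[0,0,0],[0,0,0],[0,0,0],[0,0,0],[0,0,0]],"twist":[0,0,0,0,0]}' 60 >/dev/null;python3 go.py; python3 sr.py
```

```text
t 16.8 tcp [575.6  24.7 158.9] yaw 172.45 F [ 0.66 -0.65 -6.81] w 12.2 tilt 0.17 q [ 21.8  14.2 -17.   -0.2 -58.9 -29.3]
[155, 159] c8: [155, 159]
```

```bash
python3 -m jog '{"fingers":[0.05,0.05,0.05,0.05,0.05],"dp":[[-3,0,0],[-9,0,0],[-17,0,0],[-27,0,0],[-38,0,0]],"twist":[0,0,0,0,0]}' 60 >/dev/null; python3 -m jog '{"fingers":[0.05,0.05,0.05,0.05,0.05],"dp":[[-12,0,0],[-24,0,0],[-35,0,0],[-43,0,0],[-49,0,0]],"twist":[0,0,0,0,0]}' 60 >/dev/null; python3 -m jog '{"fingers":[0.05,0.05,0.05,0.05,0.05],"dp":[[-1,0,0],[-1,0,0],[-1,0,0],[-1,0,0],[-1,0,0]],"twist":[0,0,0,0,0]}' 60 >/dev/null; python3 go.py 576 24.5 247 79.0; python3 sr.py
```

```text
t 18.35 tcp [575.8  24.6 248.5] yaw 172.45 F [-0.19 -0.5  -7.74] w 12.4 tilt 0.16 q [ 21.8  10.5  -9.6  -0.1 -70.  -29.3]
dp [ 1.5 -0.2 -0.1] twist 93.45
[155, 158] c8: [155, 159]
```

```bash
python3 -m jog '{"fingers":[0.05,0.05,0.05,0.05,0.05],"dp":[[0,0,0],[0,0,0],[0,0,0],[0,0,0],[0,0,0]],"twist":[0.5,1.5,3,5,7.5]}' 60 >/dev/null; python3 -m jog '{"fingers":[0.05,0.05,0.05,0.05,0.05],"dp":[[0,0,0],[0,0,0],[0,0,0],[0,0,0],[0,0,0]],"twist":[3,6,9,12,15]}' 60 >/dev/null; python3 -m jog '{"fingers":[0.05,0.05,0.05,0.05,0.05],"dp":[[0,0,0],[0,0,0],[0,0,0],[0,0,0],[0,0,0]],"twist":[3,6,9,12,15]}' 60 >/dev/null; python3 go.py 576 24.5 247 79.9; python3 sr.py
```

```text
t 19.9 tcp [575.9  24.6 248.7] yaw 134.39 F [ 0.49  0.49 -7.27] w 12.6 tilt 0.15 q [ 21.8  10.4  -9.6  -0.1 -70.  -67.3]
dp [ 1.7 -0.1 -0. ] twist 54.49
[155] c8: [155, 159]
```

```bash
python3 -m jog '{"fingers":[0.05,0.05,0.05,0.05,0.05],"dp":[[0,0,0],[0,0,0],[0,0,0],[0,0,0],[0,0,0]],"twist":[2,5,8,11,14]}' 60 >/dev/null; python3 -m jog '{"fingers":[0.05,0.05,0.05,0.05,0.05],"dp":[[0,0,0],[0,0,0],[0,0,0],[0,0,0],[0,0,0]],"twist":[3,6,9,12,15]}' 60 >/dev/null; python3 -m jog '{"fingers":[0.05,0.05,0.05,0.05,0.05],"dp":[[0,0,0],[0,0,0],[0,0,0],[0,0,0],[0,0,0]],"twist":[3,6,9,12,14.5]}' 60 >/dev/null; python3 -m jog '{"fingers":[0.05,0.05,0.05,0.05,0.05],"dp":[[0,0,0],[0,0,0],[0,0,0],[0,0,0],[0,0,0]],"twist":[2.2,4.2,6,7.5,8.5]}' 60 >/dev/null; python3 go.py 576 24.5 247 79.9
python3 - <<'E'
from plant import r
from h import *
import cv2
t=r.capture("scene");w=r.capture("top");pickle.dump(dict(scene=t,top=w),open("c9.pkl","wb"))
cv2.imwrite("pics/s9.png",np.hstack([cv2.resize(t["frame"][70:230,90:330,::-1],(400,267),interpolation=cv2.INTER_CUBIC)[:, :],cv2.resize(w["frame"][110:270,200:440,::-1],(400,267),interpolation=cv2.INTER_CUBIC)]))
E
```

```text
t 21.95 tcp [576.   24.7 248.8] yaw 81.79 F [-0.43 -0.39 -7.22] w 12.5 tilt 0.15 q [ 2.180e+01  1.040e+01 -9.600e+00 -1.000e-01 -7.000e+01 -1.199e+02]
dp [ 1.8 -0.2  0.1] twist 1.89
```

View pics/s9.png

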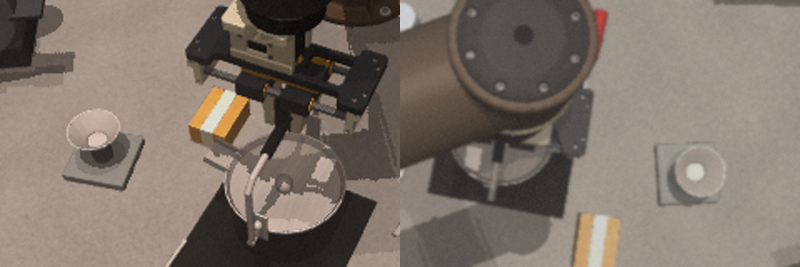

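```bash
python3 -m jog '{"fingers":[0.05,0.05,0.05,0.05,0.05],"dp":[[0.5,0,0],[1,0,0],[1.5,0,0],[1.5,0,0],[1.5,0,0]],"twist":[0.4,1,1.6,1.9,1.9]}' 60 >/dev/null; python3 -m jog '{"fingers":[0.05,0.05,0.05,0.05,0.05],"dp":[[0,0,0],[0,0,0],[0,0,0],[0,0,0],[0,0,0]],"twist":[0,0,0,0,0]}' 60 >/dev/null; python3 go.py 576 24.5 247 79.9
python3 - <<'E'
from plant import r
from h import *
import cv2
t=r.capture("scene");pickle.dump(t,open("c10.pkl","wb"))
u0,v0,k=195,130,5.0
im=cv2.resize(t["frame"][v0:v0+110,u0:u0+110,::-1],(550,550),interpolation=cv2.INTER_CUBIC);im=np.clip(im*1.3,0,255).astype(np.uint8)
yaw=np.radians(79.9-180);ux=np.array([np.cos(yaw),np.sin(yaw),0]);uy=np.array([-np.sin(yaw),np.cos(yaw),0]);b=np.array([.576,.0245,.004+.1011])
px=lambda p:tuple(int(x) for x in ((proj(t,p)+.5-[u0,v0])*k))
for a in np.radians(range(0,360,12)): cv2.circle(im,px(b+[0,0,.034]+.08*(np.cos(a)*ux+np.sin(a)*uy)),1,(0,0,255),-1)
for p,c in ((b+.108*ux+[0,0,.037],(0,255,0)),(b+[0,0,.0195],(255,0,0)),(b+.1*uy+[0,0,.034],(0,255,255)),(b-.1*uy+[0,0,.034],(0,255,255)),(b+.1*uy+[0,0,.14],(255,0,255))): cv2.circle(im,px(p),3,c,1);print(px(p))
cv2.imwrite("pics/s10.png",im)
E
```

```text
t 23.05 tcp [575.9  24.6 247.3] yaw 79.92 F [-0.72 -0.78 -7.42] w 12.3 tilt 0.15 q [  21.8   10.5   -9.8   -0.2  -69.8 -121.8]
dp [ 0.3 -0.1  0.1] twist 0.02
(115, 153)
(333, 263)
(226, 425)
(429, 83)
(213, 281)
```

View pics/s10.png

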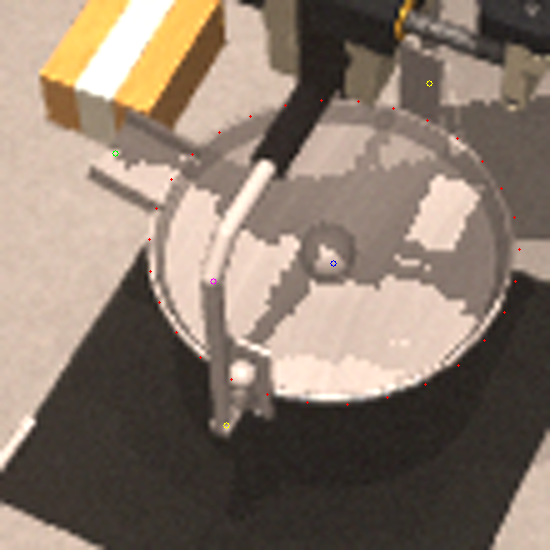

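The model overlay fits: hinge end at (223,425) against a predicted (226,425), and rim and ball close to prediction. The ball is in the pan's middle and the lip points at the funnel. As a last check, I'll fit the rim numerically for level and position.

```bash
python3 - <<'E'
from h import *
from scipy.optimize import least_squares
from scipy.ndimage import map_coordinates
yaw=np.radians(-100.1)
def fit(t,b,yaw,tag):
    g=t["frame"].mean(2).astype(float);ux=np.array([np.cos(yaw),np.sin(yaw),0]);uy=np.array([-np.sin(yaw),np.cos(yaw),0])
    def P(p,a): # centre shift x',y' mm, tilts deg (lip up, +y up)
        u=ux*np.cos(a)+uy*np.sin(a)
        return b+(p[0]*ux+p[1]*uy)/1e3+.08*(u+[0,0,np.cos(a)*np.radians(p[2])+np.sin(a)*np.radians(p[3])])
    A=[];Q=[]
    c0=proj(t,b)
    for a in np.radians(np.arange(0,360,4)):
        q=proj(t,P([0]*4,a));n=(q-c0)/np.linalg.norm(q-c0);s=np.arange(-4,4.01,.25)
        l=map_coordinates(g,[q[1]+s*n[1],q[0]+s*n[0]],order=1);d=np.gradient(l)
        i=d.argmin()
        if d[i]<-8 and 0<i<len(s)-1: A.append(a);Q.append(q+s[i]*n)
    f=lambda p:np.concatenate([proj(t,P(p,a))-q for a,q in zip(A,Q)]) 
    def res(p):
        o=[]
        for a,q in zip(A,Q):
            e=proj(t,P(p,a));n=e-c0;o.append((e-q)@n/np.linalg.norm(n))
        return np.array(o)
    s=least_squares(res,[0]*4,loss="soft_l1",f_scale=.3)
    cov=np.linalg.inv(s.jac.T@s.jac)*np.median(np.abs(s.fun))**2
    print(tag,len(A),"dx',dy' mm, lip-up, y-up deg",s.x.round(2),"+-",np.sqrt(np.diag(cov)).round(2),"med res px",np.median(abs(s.fun)).round(2))
fit(pickle.load(open("c0.pkl","rb"))["scene"],np.array([.580,.0235,.038]),np.radians(-7.5),"initial (level ref)")
fit(pickle.load(open("c7.pkl","rb")),np.array([.576,.0245,.038]),np.radians(-7.5),"on mat, upright")
fit(pickle.load(open("c10.pkl","rb")),np.array([.576,.0245,.1391]),yaw,"final")
d=pickle.load(open("c0.pkl","rb"));f=tri(ray(d["top"],(707-600)*65/200+345,101*65/200+180),ray(d["scene"],219/1.5,218/1.5));print("funnel",f.round(4))
E
python3 go.py
```

```text
initial (level ref) 83 dx',dy' mm, lip-up, y-up deg [-0.74  0.24  1.02 -0.02] +- [0.1  0.08 0.16 0.21] med res px 0.16
on mat, upright 71 dx',dy' mm, lip-up, y-up deg [1.97 0.62 5.17 1.38] +- [0.56 0.41 1.   1.17] med res px 0.45
final 55 dx',dy' mm, lip-up, y-up deg [ 1.15 -0.84 -2.19  0.15] +- [0.21 0.16 0.57 0.23] med res px 0.22
funnel [ 0.5212 -0.2876  0.085 ]
t 23.1 tcp [576.   24.6 247.3] yaw 79.93 F [-0.32  0.32 -7.86] w 12.4 tilt 0.15 q [ 2.180e+01  1.050e+01 -9.800e+00 -1.000e-01 -6.980e+01 -1.218e+02]
```

The pan is level to about 2°, and the bearing to the funnel is −99.9° against a pan yaw of −100.1°. I'll hold briefly, check it's steady and hand in.

```bash
python3 -m jog '{"fingers":[0.05,0.05,0.05,0.05,0.05],"dp":[[0,0,0],[0,0,0],[0,0,0],[0,0,0],[0,0,0]],"twist":[0,0,0,0,0]}' 60 >/dev/null; python3 go.py; python3 -c "
from plant import r
print(r.get_state()['qd'].round(2)); print(r.close_job())"
```

```text
t 23.6 tcp [576.   24.6 247.3] yaw 79.93 F [ 0.34  0.29 -7.64] w 12.4 tilt 0.15 q [ 2.180e+01  1.050e+01 -9.800e+00 -1.000e-01 -6.980e+01 -1.218e+02]
[ 0.03 -0.09  0.02 -0.06 -0.13 -0.02]
the job is handed in; nothing more can be done
None
```

The job is handed in at 23.6 s. The bail is upright on its stop, and the pan is held still about 10 cm above the mat with its lip pointing at the funnel.

**What I did:** I swung the bail up and re-gripped the bar at 60 N. I then lifted the pan about 101 mm and turned it about 92.5° over the mat.

**Last checks:**
- **Grip:** it was steady, with 7–8 N of weight on the wrist. I saw no slip in the wrist pictures up to partway through the turn; after that only the steady weight and jaw width back this up.
- **Aim:** the pan's yaw is −100.1°, taken from the tool and good to about 1°. The measured bearing to the funnel is −99.9°.
- **Ball:** it looked to be in the middle of the pan in every picture where it was visible. At the end it sat about 5 mm from the predicted centre, which is within the flat spot.
- **Level:** the final rim fit gave the lip about 2° low, ±0.6°. The same fit read 1° lip-up on the pan before I touched it.

**What went wrong or disagreed:**
- The first swing, with the bar loosely held, slipped out and I had to re-grip.
- The pan slid about 4 mm on the mat during the swing.
- Just before the bail reached upright, the tool briefly pressed the bar with about 14 N.
- The jaw width often read below the sleeve's 14 mm, as low as 10 mm and 12.4 mm at the end. I don't know why.
- A rim fit of the pan on the mat with the bail up read 5° lip-up. I put that down to the gripper blocking the view.
- I viewed 14 pictures against a budget of 10.
- I made no picture check of the other objects at the end. No forces suggested contact with any of them.

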